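Lock the short sharpening stone into its holder

ROBOT

A 7-joint arm with a two-finger parallel gripper is mounted at the origin on a cart in front of the work surface, level with it; the furniture and walls round the work are solid. World frame = base frame: x ahead of the robot, y to its left, z up, the work surface at z = 0. Lengths are in m, angles in degrees, forces in N, time in s.
With the tool pointing down it reaches from about 0.35 to 0.9 m from the base axis. Payload 7.2 kg.
Tool frame: the origin (TCP) lies on the centre line of the jaws, within the pads' length; the fingertips stand 17 mm ahead of it and the grasp point (between the pads) lies 2 mm behind it (bot.tip_reach is the distance from the TCP to the fingertips, in m); z points along the fingers, y is the line along which they close (so a half turn about z gives the same grasp; the last joint's range is limited). The gripper opens to 88 mm and grips with 3 to 60 N. Pads are 20 mm wide; open, the fingers measure 115 mm over their backs; the gripper's body (75 mm by 178 mm) begins 61 mm behind the grasp point.
Start: joints at [59.29, 23.554, -0.728, 91.456, 0.321, 64.991, -4.71], TCP at [0.282, -0.558, 0.24] pointing down, gripper open.
Joint ranges: [-169.25, 169.25], [-16.82, 113.86], [-84.01, 82.57], [7.8, 145.47], [-59.2, 239.2], [7.22, 106.19], [-163.78, 163.78]. Speed limits (degrees/s): [136.94, 136.94, 172.46, 172.46, 180, 180, 180].

INTERFACE

Orientations are given as [roll, pitch, yaw] about the fixed x, y, z axes, in that order (R = Rz(yaw) Ry(pitch) Rx(roll)).
In Python, from plant import bot gives the robot as it stands.
- The arm moves only by the tool move_arm, never from a script. Its arguments are lists of equal length, an entry for each row: "rotation": the turn, a rotation vector about the tool's x, y, z in degrees, a list of three; "slide": the shift along the tool's x, y, z in cm, a list of three; "claw": the opening, from 0 (shut) to 1 (fully open). In form: {"rotation": [[rx, ry, rz], ...], "slide": [[tx, ty, tz], ...], "claw": [claw, ...]}. A call has 1 to 12 rows; each row shifts and turns the commanded pose from where the row before left it, along the tool's axes as they then stand; what a row does not reach is not made up. A row lasts 1/12 s, in which the tool goes at most 41.7 mm and 7.16 degrees, less where a joint would pass 70% of its speed; a pose out of reach is approached as far as the arm can. A call is refused whole if a number of a shift passes 4.17 or a number of a turn 7.16, either way. A call with a gripper value outside its range is refused whole. The fingers move at their own pace and stop on an object; "grip_force" is the grip in N (left out, the last holds). Time passes only in rows, so rows that do not move let the fingers close. It gives the time, the measured TCP pose, the force, the opening and the grip force at its end, in the units of the state.
- bot.get_state(): the state, without advancing time (a new reading comes with each control period).
- bot.read_camera(name): name is "scene" or "top" or "wrist"; returns the picture (400x640x3 uint8, red, green, blue); there is no depth.
- bot.camera_info(name): a dict with "camera_matrix" (3x3 intrinsics, pixels), "R" (3x3) and "t" (3): a world point X has camera coordinates R X + t. Camera axes: x right, y down, z forward; pixel columns grow to the right and rows downward; lengths in m; the calibration is good to about 2 mm. A picture is of the moment at which its call begins: read the wrist's pose just before it. camera_info takes no time and is no camera call; for the wrist camera it gives the pose at the moment of the call.
- bot.finish_job(): hands the job in; it is judged then, once.
The state is a dict: "time": time; "q": joint angles; "joint_vel": joint speeds; "joint_torque": joint torques, N m; "tcp_pos": TCP position; "tcp_rot": TCP orientation; "force": force on the tool from outside, world axes, zero at the start; "wrist_torque": the same for the moment, N m; "gripper_width": finger opening in m; "gripper_force": force on a finger pad.
Only numpy, scipy, OpenCV 4.12 (cv2) and the standard library are available. Lean on these libraries where they do the work, as an engineer would, in place of code of your own. Each camera call takes 0.05 s, during which the arm holds its last target. There are 200 camera calls.

TASK

Get ready to sharpen the knives: of the two sharpening stones on the worktop, lower the shorter one gently (do not drop it) into the open pocket of the wooden stone holder, so that it lies flat on the pocket floor. Then swing the holder's steel lever across the top of the stone until it is fully shut, against its stop, and let go.

Things in the scene. Friction and masses are not known exactly. Their poses are not given: they have to be found in the camera images.
- stone: The shorter sharpening stone: two-layer grey block 110 x 50 x 40 mm (x, y, z), about 0.45 kg, loose, lying flat on the worktop, darker layer up. Origin: centre of its underside; x along its length, y across its width, z up. A second stone of the same look nearby is 165 x 60 x 40 mm, too large for the pocket and not wanted; the two may have changed places.
- holder: Wooden holder, 180 x 94 mm, fixed. Origin: on the worktop under the pocket's centre; x along the pocket to the lever's pivot end, z up. Pocket 122 x 62 mm (x, y), floor 12 mm above the worktop; the stone goes in either end first, its seated top at 52 mm. Walls rise to 22 mm, then flare out 8 mm to a rim at 30 mm. Long walls are cut away in the middle 68 mm, leaving room for fingers.
- lever (a joint): Steel lever's angle (rad) about an upright pivot at x = 83, y = 0 mm of the holder. 0 = fully shut at its stop, bar to the holder's -x over the stone; 1.57 = open, bar to its -y; limit 2.1; starts at 1.5 to 2.0. Turns level and lightly (about 1 N), stays where left. Bar 14 mm wide, 56 to 64 mm above the worktop, 4 mm over a seated stone; a stone that is not down blocks it.
- lever_knob (a point): Mid-height of the black upright round knob on the lever's end: 18 mm across, 28 mm high, from 64 to 92 mm above the worktop (this point at 78 mm), 55 mm from the pivot axis. In the holder's frame it stands at x = 83 - 55 cos(a), y = -55 sin(a) mm for lever angle a.
There are look-alikes about, which are no part of the job. Leave any green or purple look-alike of the stone alone.

How it is judged:
By the outcome, as a careful person would: the job done as asked, in the order asked, and still so for the second after the job is handed in, with the robot touching nothing.
It also fails if it takes over 51 s, if anything falls off the work surface, if the arm or the gripper's body presses on something with over 40 N, if the wrist force passes 120 N, or if a joint passes its speed limit or range.

## Working session

There is one attempt and no reset: what is moved stays moved. The work goes in short steps, Python scripts to look and compute and a tool call to move; the robot and the scene stay as the last step left them, time stands still between calls to the robot, and variables do not carry over. Pictures are saved under pics/ and viewed, at most 10 in all, crops included, and the job is handed in when it is done.

Besides the shell and the picture viewer there is one more tool, called after "Request:" by a JSON object that holds its "fn" and its "kwargs". move_arm: Moves the arm, as the interface text tells. Its arguments: {"type":"object","properties":{"rotation":{"type":"array","items":{"type":"array","items":{"type":"number"}}},"slide":{"type":"array","items":{"type":"array","items":{"type":"number"}}},"claw":{"type":"array","items":{"type":"number"}},"grip_force":{"type":"number"}},"required":["rotation","slide","claw"]}

```bash
mkdir -p pics
python3 - <<'E'
from plant import bot
import cv2
s=bot.get_state();print(s['time'],s['tcp_pos'],s['tcp_rot'],s['gripper_width'])
for n in('top','scene'):
    im=bot.read_camera(n);cv2.imwrite(f'pics/{n}.png',im[:,:,::-1])
    print(n,bot.camera_info(n))
E
```

```text
0.0 [ 0.28159248 -0.5574445   0.23880519] [-1.79909681e+02  4.89508742e-03  2.68059976e+01] 0.08804292938686505
top {'camera_matrix': array([[450.09879667,   0.        , 321.81525533],
       [  0.        , 450.09879667, 191.91485426],
       [  0.        ,   0.        ,   1.        ]]), 'R': array([[-0.00214746, -0.99996842,  0.00765121],
       [-0.99161009,  0.00114049, -0.12925995],
       [ 0.12924714, -0.0078646 , -0.99158122]]), 't': array([0.31774881, 0.53654605, 1.4003131 ])}
scene {'camera_matrix': array([[371.9434137 ,   0.        , 317.27172706],
       [  0.        , 371.9434137 , 200.37652012],
       [  0.        ,   0.        ,   1.        ]]), 'R': array([[-0.47545122, -0.87970103,  0.00849855],
       [-0.6718057 ,  0.35681925, -0.64912027],
       [ 0.56799933, -0.3143344 , -0.76063832]]), 't': array([0.55024179, 0.28341983, 0.90466644])}
```

View pics/top.png

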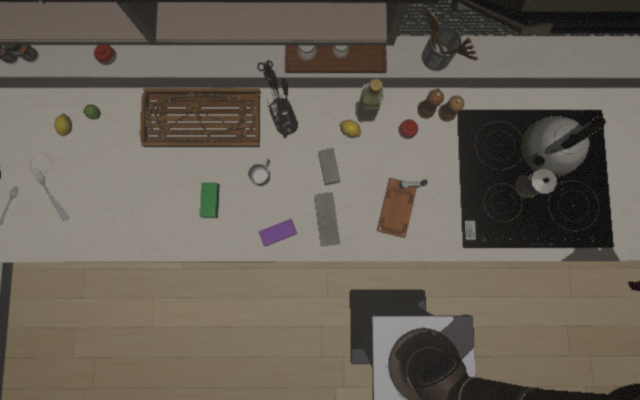

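View pics/scene.png

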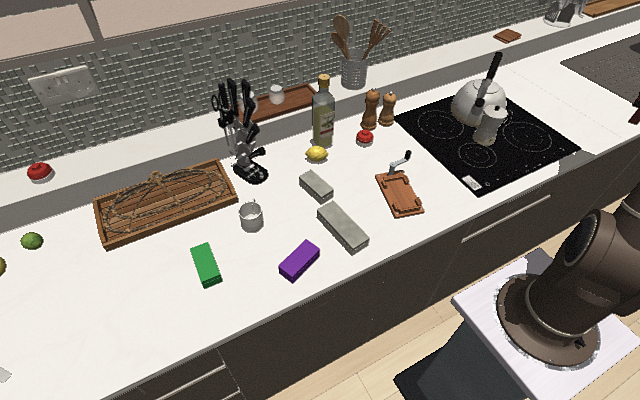

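The top view shows the short stone at about (329,166), the long one at (327,219), and the holder at (397,208) with its lever's knob at (424,183). I'll enlarge this area.

Run:
```python
import cv2
im=cv2.imread('pics/top.png')[140:245,305:435]
im=cv2.resize(im,None,fx=6,fy=5.7,interpolation=cv2.INTER_CUBIC) if 0 else cv2.resize(im,None,fx=5.5,fy=5.5,interpolation=cv2.INTER_CUBIC)
cv2.imwrite('pics/crop1.png',cv2.convertScaleAbs(im,alpha=1.5))
```

```text
(no output)
```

View pics/crop1.png

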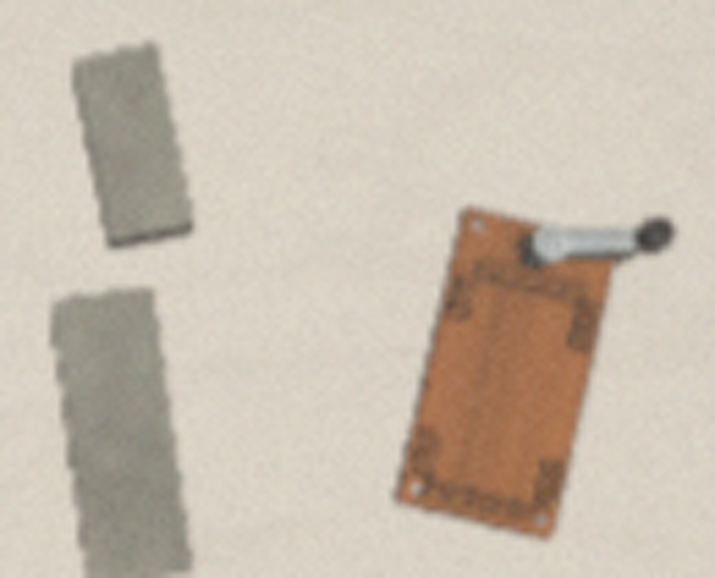

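Crop (÷5.5, +(305,140)): the stone's top corners are at (74,60), (155,43), (191,226) and (109,240). The holder's plate corners are at (462,207), (613,240), (553,537) and (397,498). The pivot is at (549,243) and the knob at (654,234).

```bash
cat > h.py <<'E'
import numpy as np, cv2
from plant import bot
def back(uv,z,info):
    K,R,t=info['camera_matrix'],np.array(info['R']),np.array(info['t'])
    d=R.T@np.linalg.inv(K)@np.array([uv[0],uv[1],1.]);c=-R.T@t
    return c+d*(z-c[2])/d[2]
def proj(X,info):
    K,R,t=info['camera_matrix'],np.array(info['R']),np.array(info['t'])
    p=K@(R@np.asarray(X)+t);return p[:2]/p[2]
E
python3 - <<'E'
from h import *
np.set_printoptions(precision=4,suppress=True)
I=bot.camera_info('top')
f=lambda p,z:back((p[0]/5.5+305-.4,p[1]/5.5+140-.4),z,I)
for n,ps,z in(('stone',[(74,60),(155,43),(191,226),(109,240)],.04),('holder',[(462,207),(613,240),(553,537),(397,498)],.012)):
    P=np.array([f(p,z)[:2] for p in ps]);c=P.mean(0)
    ax=(P[0]+P[1]-P[2]-P[3])/2;w=P[0]-P[1]+P[3]-P[2]
    print(n,c,np.linalg.norm(ax),np.linalg.norm(w/2),np.degrees(np.arctan2(ax[1],ax[0])),'perp',np.degrees(np.arctan2(w[1],w[0]))-90)
print('pivot',f((549,243),.064),'knob',f((654,234),.092))
E
```

```text
stone [0.6217 0.2949] 0.1090938116107709 0.048278198133587115 10.666180282449675 perp 10.901695069887808
holder [0.4914 0.0754] 0.1777504153868148 0.09209491014443494 -13.267097089489344 perp -13.368297553154449
pivot [0.5585 0.0585 0.064 ] knob [0.5593 0.0052 0.092 ]
```

Request:
{"fn": "move_arm", "kwargs": {"rotation": [[0, 0, 5.4], [0, 0, 5.4], [0, 0, 5.3], [0, 0, 0], [0, 0, 0], [0, 0, 0], [0, 0, 0], [0, 0, 0], [0, 0, 0], [0, 0, 0], [0, 0, 0], [0, 0, 0]], "slide": [[0, 0, 0], [0, 0, 0], [0, 0, 0], [1.9, -3, 0], [1.9, -3, 0], [1.9, -3, 0], [1.9, -3, 0], [1.9, -3, 0], [1.9, -3, 0], [1.9, -3, 0], [1.9, -3, 0], [1.9, -3, 0]], "claw": [1, 1, 1, 1, 1, 1, 1, 1, 1, 1, 1, 1]}}

```text
time: 1.1
tcp_pos: [0.3998, -0.259, 0.2395]
tcp_rot: [-180.0, 0.0, 10.7]
force: [0.3, 0.2, -0.6]
gripper_width: 0.088
gripper_force: 0.0
```

Request:
{"fn": "move_arm", "kwargs": {"rotation": [[0, 0, 0], [0, 0, 0], [0, 0, 0], [0, 0, 0], [0, 0, 0], [0, 0, 0], [0, 0, 0], [0, 0, 0], [0, 0, 0], [0, 0, 0]], "slide": [[1.9, -3, 0], [1.9, -3, 0], [1.9, -3, 0], [1.9, -3, 0], [1.9, -3, 0], [1.9, -3, 0], [1.9, -3, 0], [1.9, -3, 0], [0, 0, 0], [0, 0, 0]], "claw": [1, 1, 1, 1, 1, 1, 1, 1, 1, 1]}}

```text
time: 1.93
tcp_pos: [0.5046, 0.0054, 0.2392]
tcp_rot: [-180.0, 0.0, 10.9]
force: [0.1, -0.1, -0.0]
gripper_width: 0.088
gripper_force: 0.0
```

Run:
```python
from h import *
I=bot.camera_info('wrist');im=bot.read_camera('wrist');s=bot.get_state()
print(s['time'],s['tcp_pos'],s['tcp_rot'],I)
cv2.imwrite('pics/w1.png',im[:,:,::-1])
print('holder uv',proj([.4777,.0776,.012],I),'stone',proj([.6217,.2949,.04],I))
```

```text
1.9833 [0.50415013 0.00347784 0.23915277] [1.79998931e+02 6.83348463e-02 1.07927174e+01] {'camera_matrix': array([[325.26693142,   0.        , 319.27505548],
       [  0.        , 325.26693142, 196.10887093],
       [  0.        ,   0.        ,   1.        ]]), 'R': array([[ 0.18972122, -0.98183668, -0.00161106],
       [-0.94776883, -0.18356626,  0.26084032],
       [-0.25639833, -0.04796003, -0.96538061]]), 't': array([-0.09056683,  0.44540632,  0.51848548])}
holder uv [254.21541402 180.33883122] stone [40.83393653 -3.00902497]
```

View pics/w1.png

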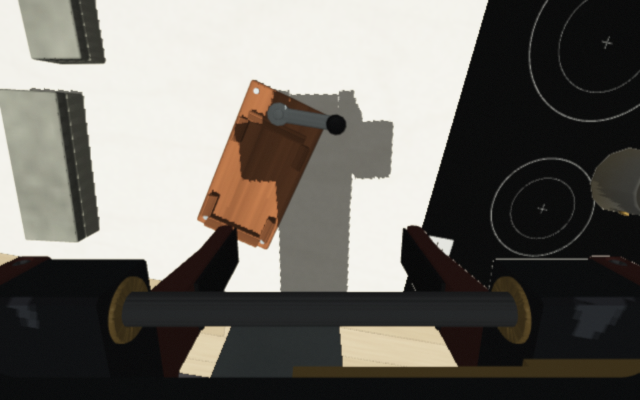

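The wrist view shows the holder at around (255,165), partly shadowed, with the pivot at (278,113) and the knob at (336,124). I'll enlarge it.

Run:
```python
from h import *
im=cv2.imread('pics/w1.png')[70:255,180:360]/255.
im=(im**.55*255).astype('uint8')
cv2.imwrite('pics/w1c.png',cv2.resize(im,None,fx=3.2,fy=3.2,interpolation=cv2.INTER_CUBIC))
```

```text
(no output)
```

View pics/w1c.png

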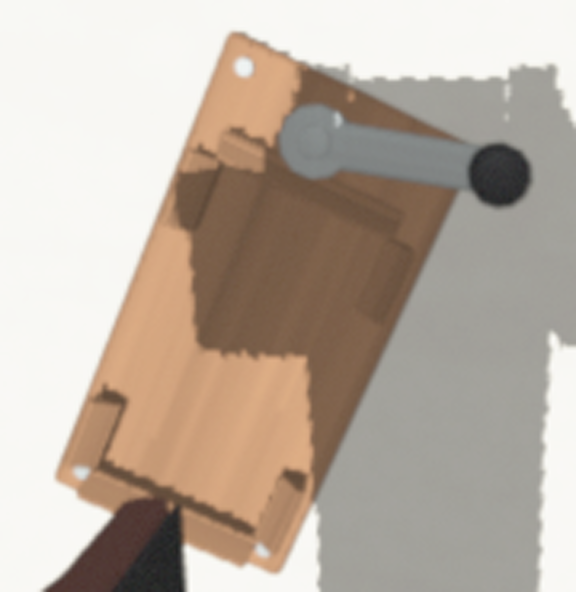

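Run:
```python
from h import *
np.set_printoptions(precision=4,suppress=True)
R=np.array([[ 0.18972122, -0.98183668, -0.00161106],[-0.94776883, -0.18356626,  0.26084032],[-0.25639833, -0.04796003, -0.96538061]])
I=dict(camera_matrix=np.array([[325.26693,0,319.275],[0,325.26693,196.10887],[0,0,1]]),R=R,t=np.array([-0.09056683,  0.44540632,  0.51848548]))
f=lambda p,z:back((p[0]/3.2+180-.35,p[1]/3.2+70-.35),z,I)
A,C,D=[f(p,.012)[:2] for p in[(233,33),(275,573),(58,478)]]
print('sides',np.linalg.norm(A-D),np.linalg.norm(C-D),'yaw',np.degrees(np.arctan2(*(A-D)[::-1])),np.degrees(np.arctan2(*(D-C)[::-1]))-90,'plate c',(A+C)/2)
pv=f((318,140),.066)[:2];kn=f((499,175),.092)[:2]
d=kn-pv;print('pivot',pv,'knob',kn,np.linalg.norm(d),np.degrees(np.arctan2(d[1],d[0])))
fl=[f(p,.012)[:2] for p in[(104,463),(254,530)]];m=(fl[0]+fl[1])/2
print('near wall mid',m,np.linalg.norm(fl[0]-fl[1]))
for y in(-13.3,-14):
  u=np.array([np.cos(np.radians(y)),np.sin(np.radians(y))]);print('origin from pivot',pv-.083*u,'from near wall',m+.061*u, 'plate c minus 13',(A+C)/2-.013*u)
  O=pv-.083*u;n=np.array([-u[1],u[0]])
  for q in (A,C,D):print((q-O)@u,(q-O)@n)
```

```text
sides 0.1755096353527237 0.0892318899124899 yaw -14.23829061681354 -14.854421230056644 plate c [0.4909 0.0733]
pivot [0.5603 0.0548] knob [0.5615 0.0015] 0.05329287858944303 -88.70014718062946
near wall mid [0.4185 0.0919] 0.0613987928703317
origin from pivot [0.4795 0.0739] from near wall [0.4779 0.0779] plate c minus 13 [0.4783 0.0763]
0.10020028901840958 0.04520936860913098
-0.07770635615986654 -0.0411156218351831
-0.07528581260552827 0.0480834316702004
origin from pivot [0.4797 0.0749] from near wall [0.4777 0.0772] plate c minus 13 [0.4783 0.0764]
0.09964668246094102 0.04541613056390533
-0.0771920530036367 -0.043075903049799434
-0.0758614350064643 0.0461460652825587
```

Request:
{"fn": "move_arm", "kwargs": {"rotation": [[0, 0, 0], [0, 0, 0], [0, 0, 0], [0, 0, 0], [0, 0, 0], [0, 0, 0], [0, 0, 0], [0, 0, 0], [0, 0, 0], [0, 0, 0], [0, 0, 0], [0, 0, 0]], "slide": [[1.88, -2.94, 0], [1.88, -2.94, 0], [1.88, -2.94, 0], [1.88, -2.94, 0], [1.88, -2.94, 0], [1.88, -2.94, 0], [1.88, -2.94, 0], [1.88, -2.94, 0], [1.88, -2.94, 0], [0, 0, 3], [0, 0, 3], [0, 0, 2]], "claw": [1, 1, 1, 1, 1, 1, 1, 1, 1, 1, 1, 1]}}

```text
time: 2.98
tcp_pos: [0.6213, 0.2924, 0.1564]
tcp_rot: [179.9, 0.2, 10.6]
force: [0.0, -0.9, -1.3]
gripper_width: 0.0877
gripper_force: 0.0
```

Request:
{"fn": "move_arm", "kwargs": {"rotation": [[0, 0, 0], [0, 0, 0], [0, 0, 0]], "slide": [[0, 0, 0], [0, 0, 0], [0, 0, 0]], "claw": [1, 1, 1]}}

```text
time: 3.23
tcp_pos: [0.6226, 0.2938, 0.1611]
tcp_rot: [-180.0, -0.1, 10.6]
force: [-0.0, -0.0, 0.1]
gripper_width: 0.0879
gripper_force: 0.0
```

Run:
```python
from h import *
I=bot.camera_info('wrist');im=bot.read_camera('wrist');s=bot.get_state()
print(s['time'],s['tcp_pos'],s['tcp_rot'])
im=im[:,:,::-1].copy()
u=np.radians(10.7);c,w=np.cos(u),np.sin(u)
for a,b in((.055,.025),(.055,-.025),(-.055,-.025),(-.055,.025)):
    p=proj([.6217+a*c-b*w,.2949+a*w+b*c,.04],I);print(p);cv2.circle(im,(int(p[0]),int(p[1])),2,(0,0,255),-1)
cv2.imwrite('pics/w2.png',im)
```

```text
3.2833 [0.62279485 0.29420483 0.16170207] [-1.79973247e+02 -1.50538642e-01  1.06268703e+01]
[285.85514452 127.44649114]
[348.18125682 127.33489667]
[345.56194718 253.54317646]
[289.36255607 253.61568483]
```

View pics/w2.png

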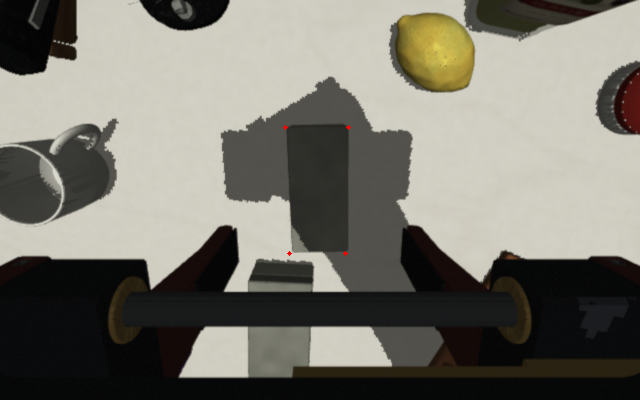

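The predicted corners match the stone to about 1 mm, so I'm descending.

Request:
{"fn": "move_arm", "kwargs": {"rotation": [[0, 0, 0], [0, 0, 0], [0, 0, 0], [0, 0, 0], [0, 0, 0], [0, 0, 0], [0, 0, 0], [0, 0, 0], [0, 0, 0], [0, 0, 0]], "slide": [[0, 0, 2], [0, 0, 2], [0, 0, 2], [0, 0, 2], [0, 0, 2], [0, 0, 2], [0, 0, 1.2], [0, 0, 0.5], [0, 0, 0], [0, 0, 0]], "claw": [1, 1, 1, 1, 1, 1, 1, 1, 1, 1], "grip_force": 40}}

```text
time: 4.12
tcp_pos: [0.6223, 0.295, 0.0239]
tcp_rot: [-180.0, -0.1, 10.7]
force: [-0.2, -0.3, -0.2]
gripper_width: 0.0877
gripper_force: 0.0
```

Request:
{"fn": "move_arm", "kwargs": {"rotation": [[0, 0, 0], [0, 0, 0], [0, 0, 0], [0, 0, 0], [0, 0, 0], [0, 0, 0], [0, 0, 0], [0, 0, 0], [0, 0, 0], [0, 0, 0]], "slide": [[0, 0, 0], [0, 0, 0], [0, 0, 0], [0, 0, 0], [0, 0, 0], [0, 0, 0], [0, 0, 0], [0, 0, 0], [0, 0, 0], [0, 0, 0]], "claw": [0.4, 0.4, 0.4, 0.4, 0.4, 0.4, 0.4, 0.4, 0.4, 0.4], "grip_force": 40}}

```text
time: 4.95
tcp_pos: [0.6217, 0.2946, 0.0228]
tcp_rot: [180.0, -0.0, 10.7]
force: [-0.4, 0.5, 2.1]
gripper_width: 0.0501
gripper_force: 39.9
```

Request:
{"fn": "move_arm", "kwargs": {"rotation": [[0, 0, 0], [0, 0, 0], [0, 0, 0], [0, 0, 0], [0, 0, 0], [0, 0, 0], [0, 0, 4.9], [0, 0, 4.9], [0, 0, 4.9], [0, 0, 4.9], [0, 0, 4.9], [0, 0, 0]], "slide": [[0, 0, -1], [0, 0, -2], [0, 0, -2.5], [0, 0, -2.5], [0, 0, -2.5], [0, 0, -1.5], [0, 0, 0], [0, 0, 0], [0, 0, 0], [0, 0, 0], [0, 0, 0], [0, 0, 0]], "claw": [0.4, 0.4, 0.4, 0.4, 0.4, 0.4, 0.4, 0.4, 0.4, 0.4, 0.4, 0.4]}}

```text
time: 5.95
tcp_pos: [0.6207, 0.2945, 0.142]
tcp_rot: [179.9, 0.1, -14.0]
force: [-0.4, 0.5, -7.0]
gripper_width: 0.0504
gripper_force: 39.8
```

Request:
{"fn": "move_arm", "kwargs": {"rotation": [[0, 0, 0], [0, 0, 0], [0, 0, 0], [0, 0, 0], [0, 0, 0], [0, 0, 0], [0, 0, 0], [0, 0, 0], [0, 0, 0], [0, 0, 0], [0, 0, 0], [0, 0, 0]], "slide": [[-0.5, 1.6, 0], [-1, 2.5, 0], [-1, 2.8, 0], [-1, 2.8, 0], [-1, 2.8, 0], [-1, 2.8, 0], [-1, 2.8, 0], [-1, 2.8, 0], [-0.8, 2.2, 0], [-0.5, 1.5, 0], [0, 0, 0], [0, 0, 0]], "claw": [0.4, 0.4, 0.4, 0.4, 0.4, 0.4, 0.4, 0.4, 0.4, 0.4, 0.4, 0.4]}}

```text
time: 6.95
tcp_pos: [0.4771, 0.076, 0.1429]
tcp_rot: [180.0, -0.0, -13.7]
force: [1.2, 0.1, -5.8]
gripper_width: 0.0502
gripper_force: 39.8
```

Run:
```python
from h import *
I=bot.camera_info('wrist');im=bot.read_camera('wrist');s=bot.get_state()
print(s['time'],s['tcp_pos'],s['tcp_rot'],s['gripper_width'],s['force'])
im=((im[:,:,::-1]/255.)**.6*255).astype('uint8')
u=np.radians(-13.8);c,w=np.cos(u),np.sin(u)
def P(a,b,z,col):
    p=proj([.478+a*c-b*w,.0767+a*w+b*c,z],I);cv2.circle(im,(int(round(p[0])),int(round(p[1]))),1,col,-1)
for a in(-.061,.061):
  for b in (-.031,.031):P(a,b,.012,(0,0,255))
P(.083,0,.066,(0,255,0))
for b in(-.047,.047):P(.1025,b,.012,(255,0,0))
im=cv2.resize(im[60:270,200:440],None,fx=2.8,fy=2.8)
cv2.imwrite('pics/w3.png',im)
```

```text
7.0 [0.47771784 0.07705912 0.14296095] [-1.79969633e+02 -3.41000271e-02 -1.37072685e+01] 0.050220454584113415 [ 0.60123489  0.8852236  -6.50407996]
```

View pics/w3.png

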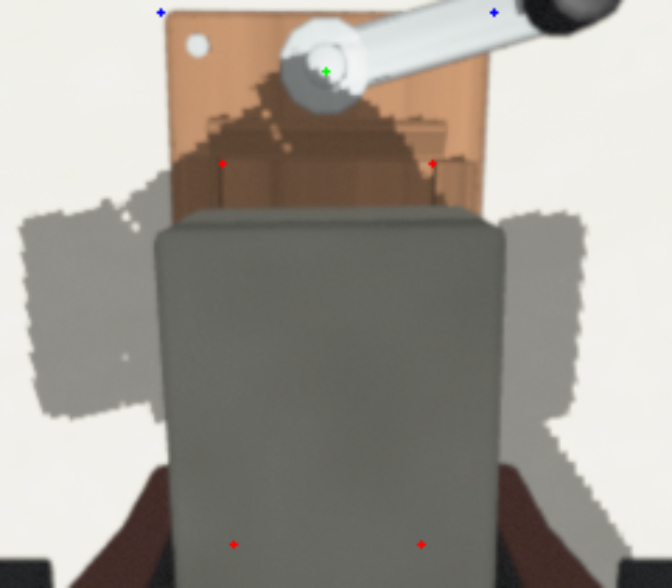

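The marks match the pocket's far corners and the pivot to within about 1 mm, and the stone is square over the pocket. I'm lowering it.

Request:
{"fn": "move_arm", "kwargs": {"rotation": [[0, 0, 0], [0, 0, 0], [0, 0, 0], [0, 0, 0], [0, 0, 0], [0, 0, 0], [0, 0, 0], [0, 0, 0], [0, 0, 0], [0, 0, 0], [0, 0, 0], [0, 0, 0]], "slide": [[0, 0, 1], [0, 0, 1.5], [0, 0, 1.5], [0, 0, 1.5], [0, 0, 1.2], [0, 0, 0.8], [0, 0, 0.6], [0, 0, 0.6], [0, 0, 0.6], [0, 0, 0.4], [0, 0, 0.4], [0, 0, 0]], "claw": [0.4, 0.4, 0.4, 0.4, 0.4, 0.4, 0.4, 0.4, 0.4, 0.4, 0.4, 0.4]}}

```text
time: 8.0
tcp_pos: [0.4773, 0.0767, 0.0411]
tcp_rot: [180.0, 0.0, -13.8]
force: [0.5, 1.0, -6.4]
gripper_width: 0.0502
gripper_force: 39.8
```

Request:
{"fn": "move_arm", "kwargs": {"rotation": [[0, 0, 0], [0, 0, 0], [0, 0, 0], [0, 0, 0], [0, 0, 0], [0, 0, 0]], "slide": [[0, 0, 0.1], [0, 0, 0.1], [0, 0, 0.1], [0, 0, 0.1], [0, 0, 0], [0, 0, 0]], "claw": [0.4, 0.4, 0.4, 0.4, 0.4, 0.4]}}

```text
time: 8.5
tcp_pos: [0.4775, 0.0767, 0.0377]
tcp_rot: [-180.0, -0.0, -13.8]
force: [-0.6, 0.4, -6.5]
gripper_width: 0.0499
gripper_force: 39.8
```

Request:
{"fn": "move_arm", "kwargs": {"rotation": [[0, 0, 0], [0, 0, 0], [0, 0, 0], [0, 0, 0], [0, 0, 0], [0, 0, 0]], "slide": [[0, 0, 0.08], [0, 0, 0.08], [0, 0, 0.08], [0, 0, 0.06], [0, 0, 0], [0, 0, 0]], "claw": [0.4, 0.4, 0.4, 0.4, 0.4, 0.4]}}

```text
time: 9.0
tcp_pos: [0.4774, 0.0767, 0.0347]
tcp_rot: [180.0, 0.0, -13.8]
force: [-0.6, 0.0, -3.8]
gripper_width: 0.0499
gripper_force: 39.8
```

Request:
{"fn": "move_arm", "kwargs": {"rotation": [[0, 0, 0], [0, 0, 0], [0, 0, 0], [0, 0, 0]], "slide": [[0, 0, 0.06], [0, 0, 0.06], [0, 0, 0], [0, 0, 0]], "claw": [0.4, 0.4, 0.4, 0.4]}}

```text
time: 9.33
tcp_pos: [0.4774, 0.0768, 0.0346]
tcp_rot: [180.0, -0.0, -13.8]
force: [-5.9, -0.8, 13.9]
gripper_width: 0.0496
gripper_force: 39.9
```

The stone is on the pocket floor: TCP 34.6 mm is 12 mm above its height at pickup. Releasing it and rising.

Request:
{"fn": "move_arm", "kwargs": {"rotation": [[0, 0, 0], [0, 0, 0], [0, 0, 0], [0, 0, 0], [0, 0, 0], [0, 0, 0], [0, 0, 0], [0, 0, 0]], "slide": [[0, 0, -0.08], [0, 0, 0], [0, 0, 0], [0, 0, 0], [0, 0, 0], [0, 0, 0], [0, 0, 0], [0, 0, 0]], "claw": [0.4, 0.6, 0.7, 0.85, 0.95, 0.95, 0.95, 0.95]}}

```text
time: 10.0
tcp_pos: [0.4775, 0.0768, 0.0342]
tcp_rot: [-180.0, -0.0, -13.8]
force: [-0.4, 0.4, 0.7]
gripper_width: 0.0832
gripper_force: 0.0
```

Request:
{"fn": "move_arm", "kwargs": {"rotation": [[0, 0, 0], [0, 0, 0], [0, 0, 0], [0, 0, 0], [0, 0, 0], [0, 0, 0], [0, 0, 0], [0, 0, 0], [0, 0, 0]], "slide": [[0, 0, -0.5], [0, 0, -1], [0, 0, -2], [0, 0, -2.5], [0, 0, -3], [0, 0, -3], [0, 0, -2], [0, 0, 0], [0, 0, 0]], "claw": [0.95, 0.95, 0.95, 0.95, 0.5, 0, 0, 0, 0]}}

```text
time: 10.75
tcp_pos: [0.4782, 0.0769, 0.176]
tcp_rot: [-179.9, -0.2, -13.8]
force: [0.6, -0.3, -0.3]
gripper_width: 0.0538
gripper_force: 0.0
```

Run:
```python
from h import *
I=bot.camera_info('wrist');im=bot.read_camera('wrist');s=bot.get_state()
print(s['time'],s['tcp_pos'],s['tcp_rot'],s['gripper_width'],s['force'])
im=((im[:,:,::-1]/255.)**.6*255).astype('uint8')
u=np.radians(-13.8);c,w=np.cos(u),np.sin(u)
def P(a,b,z,col):
    p=proj([.478+a*c-b*w,.0767+a*w+b*c,z],I);cv2.circle(im,(int(round(p[0])),int(round(p[1]))),1,col,-1)
for a in(-.055,.055):
  for b in (-.025,.025):P(a,b,.052,(0,0,255))
P(.083,0,.066,(0,255,0))
cv2.imwrite('pics/w4.png',cv2.resize(im[40:300,180:480],None,fx=2.3,fy=2.3))
```

```text
10.8 [0.47736979 0.07661532 0.17465611] [-1.79991165e+02 -5.60793506e-02 -1.38064095e+01] 0.04998601102956805 [ 0.16864831 -0.4781977  -0.48926757]
```

View pics/w4.png

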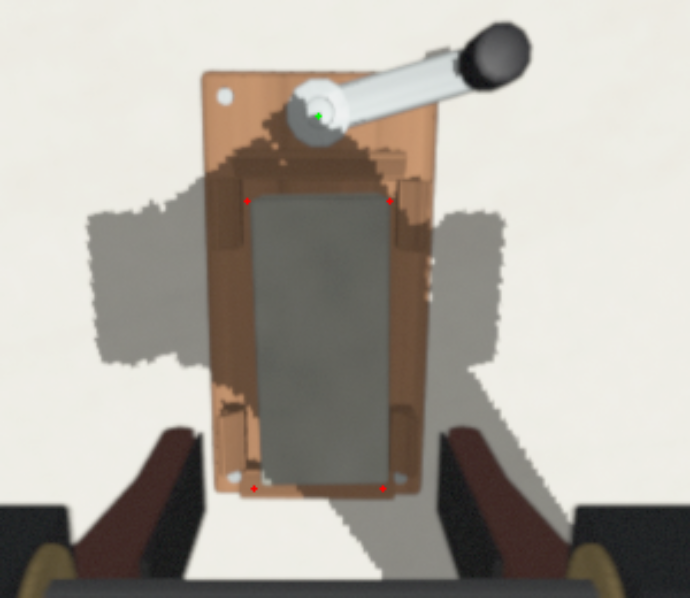

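The stone sits flat in the pocket and matches the predicted seated outline. The lever points near (500,57) in the crop, about a = 1.83 rad. Next I turn the tool so its closing axis is tangential to the knob's arc, and move above the knob.

Request:
{"fn": "move_arm", "kwargs": {"rotation": [[0, 0, -7], [0, 0, -7], [0, 0, -7], [0, 0, -7], [0, 0, -7], [0, 0, -7], [0, 0, -7], [0, 0, -7], [0, 0, -7], [0, 0, -7], [0, 0, -7], [0, 0, -7]], "slide": [[0, 0, 0], [0, 0, 0], [0, 0, 0], [0, 0, 0], [0, 0, 0], [0, 0, 0], [0, 0, 0], [0, 0, 0], [0, 0, 0], [0, 0, 0], [0, 0, 0], [0, 0, 0]], "claw": [0.6, 0.6, 0.6, 0.6, 0.6, 0.6, 0.6, 0.6, 0.6, 0.6, 0.6, 0.6], "grip_force": 5}}

```text
time: 11.8
tcp_pos: [0.4764, 0.0766, 0.1728]
tcp_rot: [-179.8, 0.1, 70.6]
force: [0.6, 0.5, -0.4]
gripper_width: 0.0526
gripper_force: 0.0
```

Request:
{"fn": "move_arm", "kwargs": {"rotation": [[0, 0, -7], [0, 0, -7], [0, 0, -7], [0, 0, 0], [0, 0, 0], [0, 0, 0], [0, 0, 0], [0, 0, 0], [0, 0, 0], [0, 0, 0]], "slide": [[0, 0, 0], [0, 0, 0], [0, 0, 0], [-1.5, 1.6, 0], [-1.5, 1.6, 0], [-1.5, 1.6, 0], [-1.5, 1.6, 0], [-1.6, 1.6, 0], [0, 0, 0], [0, 0, 0]], "claw": [0.6, 0.6, 0.6, 0.6, 0.6, 0.6, 0.6, 0.6, 0.6, 0.6]}}

```text
time: 12.63
tcp_pos: [0.5585, 0.0017, 0.1724]
tcp_rot: [-179.8, -0.0, 91.1]
force: [-0.2, 1.0, 0.2]
gripper_width: 0.0529
gripper_force: 0.0
```

Run:
```python
from h import *
I=bot.camera_info('wrist');im=bot.read_camera('wrist');s=bot.get_state()
print(s['time'],s['tcp_pos'],s['tcp_rot'],s['gripper_width'],s['q'])
im=((im[:,:,::-1]/255.)**.6*255).astype('uint8')
p=proj([.5597,.0019,.092],I);print(p)
cv2.circle(im,(int(p[0]),int(p[1])),2,(0,0,255),-1)
cv2.imwrite('pics/w5.png',im)
```

```text
12.6833 [0.55796693 0.00277423 0.17280369] [-1.79835884e+02 -4.98646290e-02  9.11927865e+01] 0.05272827948166007 [ 19.75066577  24.59434032 -32.51183573 103.43718875  15.45211965
  56.59152613 -17.83967436]
[324.14710192 208.38798707]
```

View pics/w5.png

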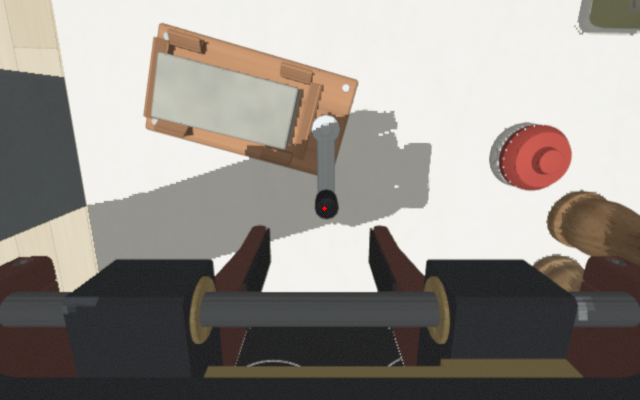

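The knob top at (326,209) is within a pixel or two of the prediction. Descending around it and closing lightly.

Request:
{"fn": "move_arm", "kwargs": {"rotation": [[0, 0, 0], [0, 0, 0], [0, 0, 0], [0, 0, 0], [0, 0, 0], [0, 0, 0], [0, 0, 0]], "slide": [[-0.1, 0.2, 1.5], [0, 0, 2], [0, 0, 2], [0, 0, 1.6], [0, 0, 1], [0, 0, 0.3], [0, 0, 0]], "claw": [0.6, 0.6, 0.6, 0.6, 0.6, 0.6, 0.6]}}

```text
time: 13.27
tcp_pos: [0.5602, 0.0022, 0.0896]
tcp_rot: [-179.9, -0.0, 91.3]
force: [-0.0, 0.4, -0.1]
gripper_width: 0.0526
gripper_force: 0.0
```

Request:
{"fn": "move_arm", "kwargs": {"rotation": [[0, 0, 0], [0, 0, 0], [0, 0, 0], [0, 0, 0], [0, 0, 0], [0, 0, 0], [0, 0, 0], [0, 0, 0], [0, 0, 0]], "slide": [[0, 0, 0], [0, 0, 0], [0, 0, 0], [0, 0, 0], [0, 0, 0], [0, 0, 0], [0, 0, 0], [0, 0, 0], [0, 0, 0]], "claw": [0.15, 0.15, 0.15, 0.15, 0.15, 0.15, 0.15, 0.15, 0.15], "grip_force": 5}}

```text
time: 14.02
tcp_pos: [0.5614, 0.0013, 0.0906]
tcp_rot: [180.0, 0.0, 91.2]
force: [0.7, -0.4, 2.9]
gripper_width: 0.0175
gripper_force: 5.0
```

The knob is held (17.5 mm). Now I swing it along the arc, 5° per row.

Request:
{"fn": "move_arm", "kwargs": {"rotation": [[0, 0, 5], [0, 0, 5], [0, 0, 5], [0, 0, 5], [0, 0, 5], [0, 0, 5], [0, 0, 5], [0, 0, 5], [0, 0, 5], [0, 0, 5]], "slide": [[0.02, -0.48, 0], [0.02, -0.48, 0], [0.02, -0.48, 0], [0.02, -0.48, 0], [0.02, -0.48, 0], [0.02, -0.48, 0], [0.02, -0.48, 0], [0.02, -0.48, 0], [0.02, -0.48, 0], [0.02, -0.48, 0]], "claw": [0.15, 0.15, 0.15, 0.15, 0.15, 0.15, 0.15, 0.15, 0.15, 0.15]}}

```text
time: 14.85
tcp_pos: [0.519, 0.0212, 0.0906]
tcp_rot: [180.0, -0.1, 41.0]
force: [2.6, 2.0, 0.9]
gripper_width: 0.0178
gripper_force: 5.0
```

Request:
{"fn": "move_arm", "kwargs": {"rotation": [[0, 0, 5], [0, 0, 5], [0, 0, 5], [0, 0, 5], [0, 0, 5], [0, 0, 5], [0, 0, 5], [0, 0, 5], [0, 0, 5], [0, 0, 0], [0, 0, 0]], "slide": [[0.02, -0.48, 0], [0.02, -0.48, 0], [0.02, -0.48, 0], [0.02, -0.48, 0], [0.02, -0.48, 0], [0.02, -0.48, 0], [0.02, -0.48, 0], [0.02, -0.48, 0], [0.02, -0.48, 0], [0, 0, 0], [0, 0, 0]], "claw": [0.15, 0.15, 0.15, 0.15, 0.15, 0.15, 0.15, 0.15, 0.15, 0.15, 0.15]}}

```text
time: 15.77
tcp_pos: [0.5056, 0.0606, 0.0905]
tcp_rot: [-180.0, -0.1, -3.6]
force: [3.4, 0.7, 2.1]
gripper_width: 0.0176
gripper_force: 5.0
```

Run:
```python
from h import *
s=bot.get_state();p=s['tcp_pos'];print(s['time'],p,s['tcp_rot'],s['gripper_width'],s['force'])
d=p[:2]-np.array([.559,.057]);print(np.linalg.norm(d),(np.degrees(np.arctan2(d[1],d[0]))-166.2)%360)
```

```text
15.7667 [0.50563015 0.06055363 0.09052454] [-1.79977890e+02 -9.38402832e-02 -3.59859239e+00] 0.017615559321400368 [3.39681083 0.66856647 2.05049168]
0.05348803198657782 9.990581498610368
```

Request:
{"fn": "move_arm", "kwargs": {"rotation": [[0, 0, 3], [0, 0, 3], [0, 0, 2], [0, 0, 1], [0, 0, 0], [0, 0, 0]], "slide": [[0, -0.29, 0], [0, -0.29, 0], [0, -0.19, 0], [0, -0.1, 0], [0, 0, 0], [0, 0, 0]], "claw": [0.15, 0.15, 0.15, 0.15, 0.15, 0.15]}}

```text
time: 16.27
tcp_pos: [0.5065, 0.0686, 0.0905]
tcp_rot: [-180.0, -0.1, -12.7]
force: [3.5, 0.1, 1.8]
gripper_width: 0.0177
gripper_force: 5.0
```

Request:
{"fn": "move_arm", "kwargs": {"rotation": [[0, 0, 1], [0, 0, 0], [0, 0, 0]], "slide": [[0, -0.1, 0], [0, -0.05, 0], [0, 0, 0]], "claw": [0.15, 0.15, 0.15]}}

```text
time: 16.52
tcp_pos: [0.5068, 0.0699, 0.0905]
tcp_rot: [-180.0, -0.1, -13.8]
force: [3.8, -1.6, 3.7]
gripper_width: 0.018
gripper_force: 5.0
```

Request:
{"fn": "move_arm", "kwargs": {"rotation": [[0, 0, 0], [0, 0, 0], [0, 0, 0]], "slide": [[0, -0.08, 0], [0, -0.07, 0], [0, 0, 0]], "claw": [0.15, 0.15, 0.15]}}

```text
time: 16.77
tcp_pos: [0.5068, 0.0713, 0.0904]
tcp_rot: [180.0, -0.0, -13.8]
force: [4.9, -2.7, 4.9]
gripper_width: 0.0177
gripper_force: 5.0
```

Request:
{"fn": "move_arm", "kwargs": {"rotation": [[0, 0, 0], [0, 0, 0], [0, 0, 0]], "slide": [[0, -0.08, 0], [0, -0.07, 0], [0, 0, 0]], "claw": [0.15, 0.15, 0.15]}}

```text
time: 17.02
tcp_pos: [0.5067, 0.0715, 0.0903]
tcp_rot: [179.9, 0.0, -13.8]
force: [3.1, -6.2, 6.8]
gripper_width: 0.0181
gripper_force: 5.0
```

Request:
{"fn": "move_arm", "kwargs": {"rotation": [[0, 0, 0], [0, 0, 0], [0, 0, 0], [0, 0, 0]], "slide": [[0, -0.08, 0], [0, -0.07, 0], [0, 0, 0], [0, 0, 0]], "claw": [0.15, 0.15, 0.15, 0.15]}}

```text
time: 17.35
tcp_pos: [0.5064, 0.0717, 0.09]
tcp_rot: [179.8, 0.1, -13.9]
force: [2.7, -9.5, 6.5]
gripper_width: 0.0181
gripper_force: 5.0
```

It's firmly against the stop: the force rises with no motion. Opening and rising.

Request:
{"fn": "move_arm", "kwargs": {"rotation": [[0, 0, 0], [0, 0, 0], [0, 0, 0], [0, 0, 0], [0, 0, 0], [0, 0, 0], [0, 0, 0], [0, 0, 0], [0, 0, 0], [0, 0, 0], [0, 0, 0], [0, 0, 0]], "slide": [[0, 0, 0], [0, 0, 0], [0, 0, 0], [0, 0, 0], [0, 0, 0], [0, 0, -1], [0, 0, -2], [0, 0, -3], [0, 0, -3], [0, 0, -3], [0, 0, 0], [0, 0, 0]], "claw": [0.3, 0.5, 0.6, 0.6, 0.6, 0.6, 0.6, 0.6, 0.6, 0.6, 0.6, 0.6]}}

```text
time: 18.35
tcp_pos: [0.5082, 0.0749, 0.2125]
tcp_rot: [-179.9, -0.2, -13.8]
force: [-0.6, -0.7, -0.5]
gripper_width: 0.0525
gripper_force: 0.0
```

Run:
```python
from h import *
I=bot.camera_info('wrist');im=bot.read_camera('wrist');s=bot.get_state()
print(s['time'],s['tcp_pos'],s['gripper_width'],s['force'])
im=((im[:,:,::-1]/255.)**.6*255).astype('uint8')
u=np.radians(-13.8);c,w=np.cos(u),np.sin(u)
for a,b,z in((.083,0,.066),(.028,0,.092),(.055,.025,.052),(.055,-.025,.052)):
    p=proj([.478+a*c-b*w,.0767+a*w+b*c,z],I);cv2.circle(im,(int(round(p[0])),int(round(p[1]))),1,(0,0,255),-1)
cv2.imwrite('pics/w6.png',cv2.resize(im[60:300,180:480],None,fx=2.3,fy=2.3))
```

```text
18.4 [0.50732421 0.07468927 0.21098017] 0.05264770103239591 [ 0.12107307 -0.7051354  -1.50315534]
```

View pics/w6.png

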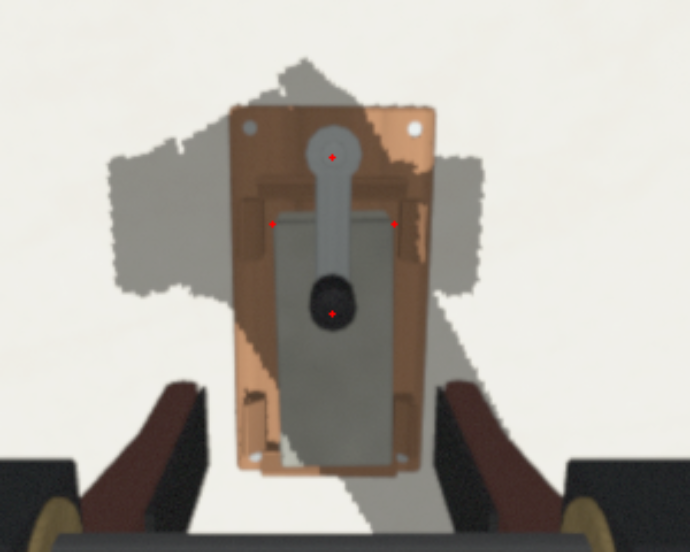

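The lever lies straight along the holder, with the pivot at (333,156) and the knob at (332,303). The stone is flat beneath it and the gripper is clear.

```bash
python3 -c "
from plant import bot
print(bot.finish_job())"
```

```text
the job is handed in; nothing more can be done
None
```

The shorter stone lies flat in the holder's pocket, the lever is shut against its stop and released, and I handed the job in at about 18 s; no verdict came back.

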